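# Latch the drill bits, then hold the case lid open at 45 degrees

### The job

I am packing the drill bits away: with the yellow case still shut, swing the keeper bar of the black bit rack shut across the bits until it clicks home. Then lift the lid of the yellow case with the gripper and hold it open at 45 degrees, halfway between shut and upright, so that I can put the rack in; it drops shut if you let go, so finish while still holding it there. Leave the other things on the desk where they are.

Things in the scene. Friction and masses are not known exactly. Their poses are not given: they have to be found in the camera images.
- rack: Black drill bit rack, 100 x 170 x 20 mm (x, y, z), fixed to the desk, six steel bits lying on it along its x, their tops at most 26 mm above the desk. Origin: centre of its underside; z up.
- keeper (a joint): Aluminium keeper bar, swinging level about an upright pin near the rack's +y end; 12 mm wide, 32 to 42 mm above the desk. 0 rad = shut against its stop, lying along the rack's -y; grows to 1.5 as its free end swings to the rack's +x. It stays where left. In the last 0.1 rad it rides over a spring click (3 to 5 N at the knob); below about 0.04 it is past the click and held.
- keeper_knob (a point): Middle of the red upright round knob on the free end of the keeper bar: 14 mm diameter, standing from 42 to 78 mm above the desk; this point is on its axis, 66 mm above the desk. It is 130 mm from the pivot. Axes as the bar's: the bar runs along -y from the pivot, z up.
- keeper_pivot (a point): Point on the keeper bar's upright pivot axis, 65 mm from the rack's origin along the rack's +y, 32 mm above the desk. Axes turn with the bar.
- case: Yellow plastic drill bit case, 160 x 220 x 90 mm (x, y, z) without lid, open box inside, fixed to the desk. Origin: centre of its underside; its front is at its -x, the lid's hinge runs along its y at the far (+x) rim.
- lid (a joint): Lid of the case, a flat yellow plate 164 x 224 x 8 mm with a black bar handle, about 0.15 to 0.31 kg. 0 rad = shut, grows as the front edge rises, 0.785 = 45 degrees, stop at 1.75. It falls shut by its own weight when let go below about 1.5 rad.
- lid_handle (a point): Middle of the lid's round black bar handle: 10 mm diameter, 90 mm long along the case's y, 38 mm above the lid's top face and 145 mm in front of the hinge line (19 mm behind the lid's front edge), on two posts at its ends; with the lid shut it is 136 mm above the desk. The bar can turn between gripper pads. Axes turn with the lid.
- lid_hinge (a point): Middle of the lid's hinge line, at the underside of the lid: 82 mm from the case's origin along its +x, 90 mm above the desk. Axes turn with the lid; y along the hinge.
- lamp: Bystander: black battery work lamp with a chrome toggle switch on top, 85 x 140 x 182 mm. Origin: centre of its underside.
- screwdriver: Bystander: orange-handled screwdriver lying in front, about 200 mm long along its x. Origin: under its middle.
- hinge: Bystander: stainless butt hinge lying open, 64 x 70 x 8 mm. Origin: centre of its underside.
- dowel: Bystander: wooden dowel, 12 mm diameter, 200 mm long along its x. Origin: centre of its underside.
- tape_measure: Bystander: grey tape measure, 65 x 35 x 60 mm. Origin: centre of its underside.
- mug: Bystander: blue mug, 80 mm wide, 90 mm high, handle at its +y. Origin: centre of its underside.

How it is judged:
By the outcome, as a careful person would: the job done as asked, in the order asked, and still so for the second after the job is handed in, while the arm keeps its last pose, push and grip.
It also fails if it takes over 45 s, if anything falls off the work surface, if the arm or the gripper's body presses on something with over 40 N, if the wrist force passes 120 N, or if a joint passes its speed limit or range.

### The arm

A 7-joint arm with a two-finger parallel gripper is mounted at the origin on the work surface. World frame = base frame: x ahead of the robot, y to its left, z up, the work surface at z = 0. Lengths are in m, angles in rad, forces in N, time in s.
With the tool pointing down it reaches from about 0.425 to 0.875 m from the base axis. Payload 4.7 kg.
Tool frame: the origin (TCP) lies at the very end of the fingers, on their centre line; the grasp point (between the pads) lies 19 mm behind it; y points along the fingers, x is the direction in which the jaws open and shut, and the axes are right-handed (so a half turn about y gives the same grasp; the last joint's range is limited). The gripper opens to 87 mm and grips with 3 to 60 N. Pads are 19 mm wide; open, the fingers measure 117 mm over their backs; the gripper's body (75 mm by 190 mm) begins 51 mm behind the grasp point.
Start: joints at [-1.086, 0.321, -0.07, 1.45, 0.023, 1.371, -0.057], TCP at [0.295, 0.579, 0.185] pointing down, gripper open.
Joint ranges: [-2.86, 2.86], [-0.3, 2.09], [-1.38, 1.24], [0.06, 2.45], [-1.56, 4.7], [0.09, 2.05], [-2.69, 2.69]. Speed limits (rad/s): [2.57, 2.57, 3.14, 3.14, 3.14, 3.14, 3.14].

### API

Orientations are given as a 3x3 rotation matrix whose columns are the frame's x, y, z axes.
In Python, from plant import robot, vision, order gives the robot as it stands. The module is installed in compiled form; this text tells all that it offers.
- The arm moves only by the tool play_rows, never from a script. Its argument "commands" is a list of rows, each a list of 7 numbers: the shift along the world's x, y, z in m, then the turn, a rotation vector about the world's x, y, z in degrees, then the opening, from 0 (shut) to 1 (fully open). A call has exactly 5 rows; each row shifts and turns the pose as measured when the row begins; what a row does not reach is not made up. A row lasts 1/12 s, in which the tool goes at most 41.7 mm and 7.16 degrees, less where a joint would pass 70% of its speed; a pose out of reach is approached as far as the arm can. A call with a gripper value outside its range is refused whole. The fingers move at their own pace and stop on an object; "grip_force" is the grip in N (left out, the last holds). Time passes only in rows, so rows that do not move let the fingers close, or fill a call up. It gives the time, the measured TCP pose, the force and the opening at its end, in the units of the state.
- robot.sense(): the state, without advancing time (a new reading comes with each control period).
- vision.camera(name): name is "side" or "top" or "wrist"; returns a dict with "image" (400x640x3 uint8, red, green, blue), "depth" (400x640 float32, m along the optical axis (not along the pixel's ray), 0 where there is no reading), "fx", "fy", "cx", "cy" (pixels), "xyz" and "orientation" of the camera in the world; the wrist camera has in their place "hand_eye" (4x4, takes a point from camera to tool coordinates, whose origin is the TCP and whose axes are the tool frame's). Camera axes: x right, y down, z forward; pixel columns grow to the right and rows downward; lengths in m; the calibration is good to about 2 mm. A picture is of the moment at which its call begins: read the wrist's pose just before it.
- order.finish_job(): hands the job in, once; it reports no verdict.
The state is a dict: "time_s": time; "q": joint angles; "qvel": joint speeds; "joint_torque": joint torques, N m; "tool_pos": TCP position; "orientation": TCP orientation; "wrist_force": force on the tool from outside, world axes, zero at the start; "torque": the same for the moment, N m; "gripper_width": opening from 0.0 (shut) to 1.0 (fully open).
Only numpy, scipy, OpenCV 4.12 (cv2) and the standard library are available. Lean on these libraries where they do the work, as an engineer would, in place of code of your own. Each camera call takes 0.05 s, during which the arm holds its last target.

## Working session

There is one attempt and no reset: what is moved stays moved. The work goes in short steps, Python scripts to look and compute and a tool call to move; the robot and the scene stay as the last step left them, time stands still between calls to the robot, and variables do not carry over. Pictures are saved under pics/ and viewed, and the job is handed in when it is done.

Besides the shell and the picture viewer there is one more tool, called by a JSON object that holds its "method" and its "body". play_rows: Moves the arm, as the interface text tells. Its arguments: {"type":"object","properties":{"commands":{"type":"array"},"grip_force":{"type":"number"}},"required":["commands"]}

```bash
mkdir -p pics
cat > h.py <<'E'
from plant import robot, vision, order
import numpy as np, cv2
np.set_printoptions(precision=4,suppress=True)
def save(c,n): cv2.imwrite('pics/'+n,cv2.cvtColor(c['image'],cv2.COLOR_RGB2BGR))
E
python3 - <<'E'
from h import *
s=robot.sense();print(s)
for n in ['side','top','wrist']:
    c=vision.camera(n);save(c,n+'0.png');np.savez('pics/'+n+'0.npz',**c)
    print(n,{k:v for k,v in c.items() if k not in('image','depth')})
E
```

```text
{'time_s': 0.0, 'q': array([-1.0859,  0.3219, -0.0701,  1.4517,  0.0226,  1.3708, -0.0569]), 'qvel': array([ 0.0002, -0.0006,  0.0007,  0.0001, -0.0012,  0.0012,  0.0005]), 'joint_torque': array([ -0.0003, -49.1296,  -0.4042, -31.254 ,  -0.0641,   0.0435,
         0.0002]), 'tool_pos': array([0.2946, 0.5787, 0.1835]), 'orientation': array([[ 0.4537, -0.0008, -0.8912],
       [ 0.8912, -0.0019,  0.4537],
       [-0.002 , -1.    , -0.0001]]), 'wrist_force': array([-0.6619,  0.1965,  0.1668]), 'torque': array([ 0.0094, -0.0156,  0.069 ]), 'gripper_width': 0.9979372298211944}
side {'fx': 427.99833234347614, 'fy': 427.99833234347614, 'cx': 318.04788089098724, 'cy': 199.32774708190146, 'xyz': array([ 0.0659, -0.7925,  1.1268]), 'orientation': array([[ 0.8385, -0.4108,  0.358 ],
       [-0.5446, -0.6103,  0.5752],
       [-0.0178, -0.6773, -0.7355]])}
top {'fx': 427.0649081769129, 'fy': 427.0649081769129, 'cx': 324.97834550616403, 'cy': 199.51857510778436, 'xyz': array([ 0.4764, -0.0083,  1.3374]), 'orientation': array([[-0.0177, -0.9973,  0.0716],
       [-0.9998,  0.0171, -0.0089],
       [ 0.0077, -0.0718, -0.9974]])}
wrist {'fx': 315.6952858719944, 'fy': 315.6952858719944, 'cx': 318.4677948491888, 'cy': 198.4747430568872, 'hand_eye': array([[ 1.    ,  0.0008, -0.0008,  0.0001],
       [ 0.001 , -0.3043,  0.9526, -0.1996],
       [ 0.0006, -0.9526, -0.3043,  0.0857],
       [ 0.    ,  0.    ,  0.    ,  1.    ]])}
```

View pics/side0.png

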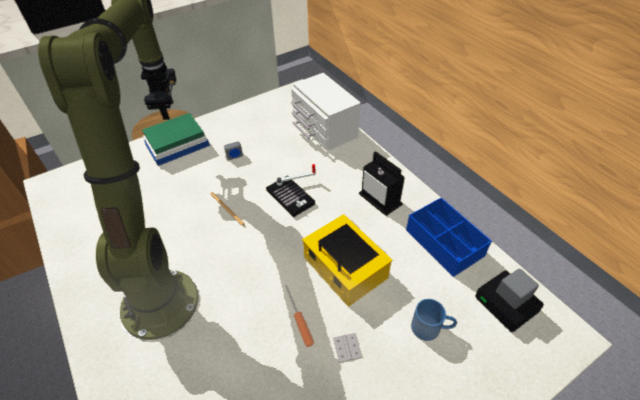

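View pics/top0.png

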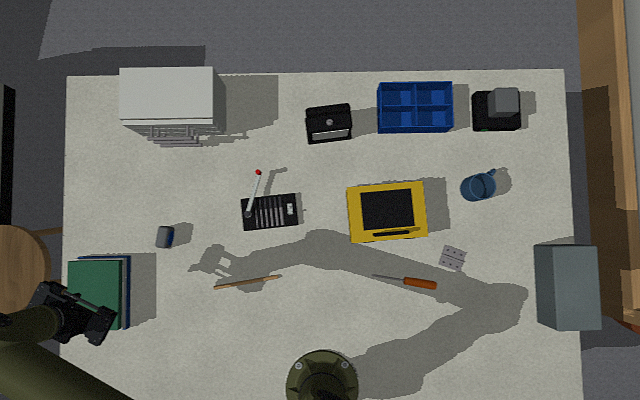

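View pics/wrist0.png

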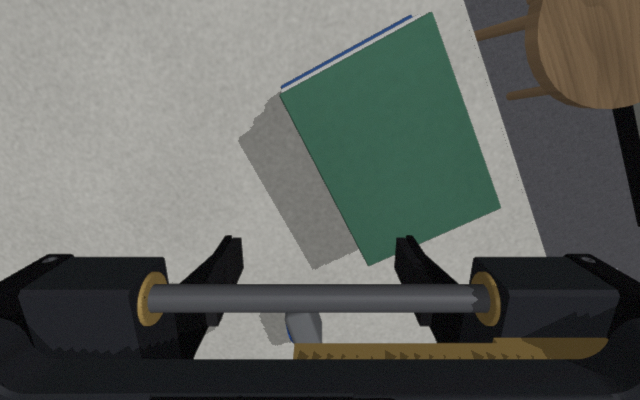

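```bash
cat >> h.py <<'E'
def ray(c,u,v,z):
    R=c['orientation'];d=R@np.array([(u-c['cx'])/c['fx'],(v-c['cy'])/c['fy'],1]);t=(z-c['xyz'][2])/d[2];return c['xyz']+t*d
def pts(c):
    v,u=np.mgrid[:400,:640];d=c['depth'];P=np.stack([(u-c['cx'])/c['fx']*d,(v-c['cy'])/c['fy']*d,d],-1)
    return P@c['orientation'].T+c['xyz']
E
python3 - <<'E'
from h import *
t=dict(np.load('pics/top0.npz'));s=dict(np.load('pics/side0.npz'))
def crop(c,x,y,w,h,k,n): cv2.imwrite('pics/'+n,cv2.cvtColor(cv2.resize(c['image'][y:y+h,x:x+w],None,fx=k,fy=k,interpolation=cv2.INTER_NEAREST),cv2.COLOR_RGB2BGR))
crop(t,230,160,210,90,3.8,'tc.png') if 0 else crop(t,230,160,200,90,4,'tc.png')
crop(s,255,150,160,150,4,'sc.png')
for n,c in(('top',t),('side',s)):
    hsv=cv2.cvtColor(c['image'],cv2.COLOR_RGB2HSV);P=pts(c)
    H,S,V=hsv[...,0],hsv[...,1],hsv[...,2]
    m=(((H<6)|(H>174))&(S>150)&(V>100)).astype(np.uint8)
    k,l,st,ce=cv2.connectedComponentsWithStats(m)
    for i in range(1,k):
        if st[i,4]>8:
            u,v=ce[i];print(n,'red',st[i],ce[i],[ray(c,u,v,z) for z in(.06,.078)],np.median(P[l==i],0))
    m=((H>18)&(H<34)&(S>150)&(V>90)).astype(np.uint8)
    k,l,st,ce=cv2.connectedComponentsWithStats(m)
    for i in range(1,k):
        if st[i,4]>300:
            print(n,'yel',st[i],ce[i]); 
            if n=='top':
                Q=P[(l==i)]; Q=Q[(Q[:,2]>.09)];print(len(Q),np.median(Q,0))
                r=cv2.minAreaRect(Q[:,:2].astype(np.float32));print(r)
    if n=='top':
        m=(V<70).astype(np.uint8); m[:180]=0;m[:,:235]=0;m[240:]=0
        k,l,st,ce=cv2.connectedComponentsWithStats(m)
        for i in range(1,k):
            if st[i,4]>50:
                cn=cv2.findContours((l==i).astype(np.uint8),0,1)[0][0].reshape(-1,2)
                z={True:.02,False:.1}[ce[i][0]<320]
                if ce[i][1]>225 and ce[i][0]>320:z=.136
                W=np.array([ray(c,u,v,z)[:2] for u,v in cn]).astype(np.float32)
                print('dark',st[i],ce[i],'h',np.median(P[l==i],0),cv2.minAreaRect(W), ray(c,*ce[i],z))
E
```

```text
top red [256 170   4   4  15] [257.4 171.4] [array([0.6565, 0.1821, 0.06  ]), array([0.654 , 0.1794, 0.078 ])] [0.6551 0.1807 0.0765]
top yel [ 346  181   82   62 2256] [385.8754 212.371 ]
2232 [ 0.5191 -0.1896  0.0968]
((0.5249440670013428, -0.15802592039108276), (0.16301898658275604, 0.30575263500213623), 4.1733903884887695)
dark [478 180  16  18  99] [484.7273 190.6869] h [ 0.5836 -0.5125  0.0245] ((0.5871374011039734, -0.48947978019714355), (0.04163823276758194, 0.051319997757673264), 79.4194564819336) [ 0.5832 -0.4859  0.1   ]
dark [ 571  180   57   60 2882] [597.1714 211.1214] h [ 0.5347 -1.2734 -0.6106] ((0.5228433012962341, -0.8176312446594238), (0.15846943855285645, 0.17220553755760193), 89.03767395019531) [ 0.5178 -0.8118  0.1   ]
dark [ 360  189   55   41 1898] [386.9315 208.912 ] h [ 0.5349 -0.1984  0.0982] ((0.5351717472076416, -0.198807492852211), (0.1085515022277832, 0.1478172093629837), 4.160852432250977) [ 0.5349 -0.1988  0.1   ]
dark [ 241  193   58   38 1401] [268.9636 211.0514] h [0.539  0.1538 0.0191] ((0.5373777747154236, 0.1528785675764084), (0.10013208538293839, 0.1686062067747116), 5.507227897644043) [0.5384 0.1532 0.02  ]
dark [373 230  36   7 128] [390.75   232.8984] h [ 0.4655 -0.2019  0.139 ] ((0.46559879183769226, -0.20151838660240173), (0.00987270474433899, 0.09942325204610825), 4.1470417976379395) [ 0.4656 -0.2021  0.136 ]
side red [312 164   3   8  17] [313.2941 167.4706] [array([0.6567, 0.1836, 0.06  ]), array([0.6467, 0.1671, 0.078 ])] [0.6513 0.1744 0.0743]
side yel [ 302  215   90   91 3044] [346.7309 262.9077]
```

```bash
sleep 1; ls pics
```

```text
sc.png
side0.npz
side0.png
tc.png
top0.npz
top0.png
wrist0.npz
wrist0.png
```

View pics/tc.png

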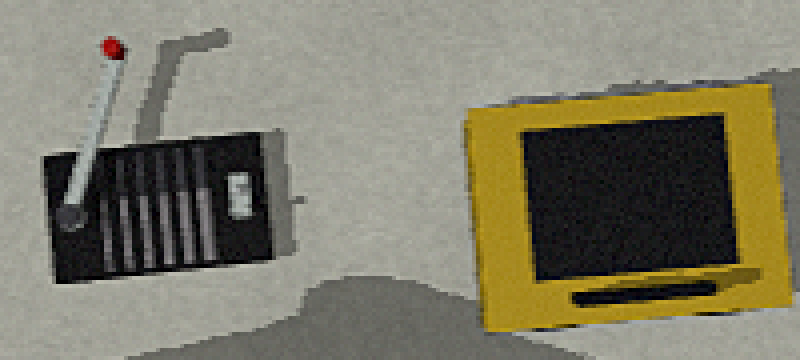

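View pics/sc.png

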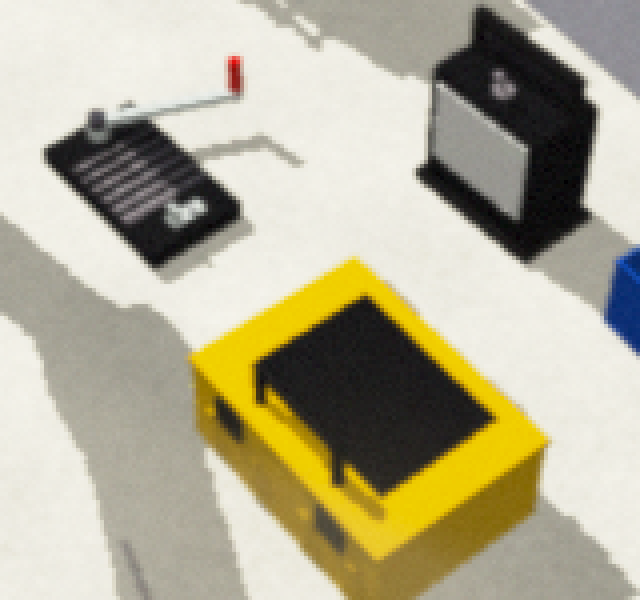

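Run:
```python
from h import *
t=dict(np.load('pics/top0.npz'));P=pts(t)
def box(n,u0,u1,v0,v1,zmin):
    Q=P[v0:v1,u0:u1].reshape(-1,3);Q=Q[(Q[:,2]>zmin)&(Q[:,2]<1)];print(n,np.percentile(Q,[1,50,99],axis=0))
box('cab',110,232,60,150,.03);box('lamp',300,356,98,146,.03);box('catch',285,294,203,215,.005);box('books',60,135,250,330,.02)
print('pivot',ray(t,247.5,213.75,.045),'catch',ray(t,290,208.75,.03))
a=np.deg2rad(5.5);pv=np.array([.5374-.065*np.sin(a),.1529+.065*np.cos(a)]);k=np.array([.655,.181])
print(pv,k-pv,np.linalg.norm(k-pv),np.rad2deg(np.arctan2(*(k-pv)[::-1])))
```

```text
cab [[0.7414 0.291  0.0377]
 [0.8395 0.4102 0.1674]
 [0.9387 0.5476 0.1741]]
lamp [[ 0.7535 -0.0953  0.0428]
 [ 0.7864 -0.0318  0.138 ]
 [ 0.8359  0.0309  0.1837]]
catch [[0.5281 0.0789 0.015 ]
 [0.545  0.091  0.0212]
 [0.5624 0.1041 0.0409]]
books [[0.2062 0.4869 0.0239]
 [0.3154 0.5976 0.0798]
 [0.4084 0.7311 0.4027]]
pivot [0.5302 0.2151 0.045 ] catch [0.5438 0.0876 0.03  ]
[0.5312 0.2176] [ 0.1238 -0.0366] 0.12912582062428057 -16.466237949541487
```

{"method": "play_rows", "body": {"commands": [[0.024, -0.0265, 0, 0, 0, 0.7, 1], [0.024, -0.0265, 0, 0, 0, 0.7, 1], [0.024, -0.0265, 0, 0, 0, 0.7, 1], [0.024, -0.0265, 0, 0, 0, 0.7, 1], [0.024, -0.0265, 0, 0, 0, 0.7, 1]]}}

```text
time_s: 0.57
tool_pos: [0.4053, 0.4497, 0.1806]
orientation: [[0.376, -0.009, -0.927], [0.927, -0.0, 0.376], [-0.004, -1.0, 0.008]]
wrist_force: [0.2, 1.5, 0.1]
gripper_width: 0.997
```

{"method": "play_rows", "body": {"commands": [[0.024, -0.0265, 0, 0, 0, 0.7, 1], [0.024, -0.0265, 0, 0, 0, 0.7, 1], [0.024, -0.0265, 0, 0, 0, 0.7, 1], [0.024, -0.0265, 0, 0, 0, 0.7, 1], [0.024, -0.0265, 0, 0, 0, 0.7, 1]]}}

```text
time_s: 0.98
tool_pos: [0.5288, 0.3093, 0.1794]
orientation: [[0.314, -0.011, -0.949], [0.949, -0.002, 0.314], [-0.005, -1.0, 0.01]]
wrist_force: [0.2, 0.2, -0.5]
gripper_width: 1.003
```

{"method": "play_rows", "body": {"commands": [[0.027, -0.028, 0, 0, 0, 0.5, 1], [0.027, -0.028, 0, 0, 0, 0.5, 1], [0.027, -0.028, 0, 0, 0, 0.5, 1], [0.023, -0.023, 0, 0, 0, 0.5, 1], [0.012, -0.012, 0, 0, 0, 0, 1]]}}

```text
time_s: 1.4
tool_pos: [0.6508, 0.1776, 0.178]
orientation: [[0.283, -0.011, -0.959], [0.959, -0.006, 0.283], [-0.009, -1.0, 0.009]]
wrist_force: [-0.8, -0.1, 0.0]
gripper_width: 0.998
```

Run:
```python
from h import *
s=robot.sense();print(s['tool_pos'],s['orientation'],s['q'])
c=vision.camera('wrist');save(c,'w1.png')
R,p=s['orientation'],s['tool_pos'];T=np.eye(4);T[:3,:3]=R;T[:3,3]=p;T=T@c['hand_eye']
c['orientation']=T[:3,:3];c['xyz']=T[:3,3]
hsv=cv2.cvtColor(c['image'],cv2.COLOR_RGB2HSV);H,S,V=cv2.split(hsv)
m=(((H<6)|(H>174))&(S>150)&(V>80)).astype(np.uint8)
k,l,st,ce=cv2.connectedComponentsWithStats(m);P=pts(c)
for i in range(1,k):
    if st[i,4]>20: print(st[i],ce[i],[ray(c,*ce[i],z) for z in(.066,.078)],np.median(P[l==i],0))
```

```text
[0.6508 0.1776 0.178 ] [[ 0.2831 -0.0111 -0.959 ]
 [ 0.9591 -0.0061  0.2831]
 [-0.009  -0.9999  0.0089]] [-0.4551  0.3865  0.1994  1.386  -0.0731  1.3889  1.0279]
[317 179  12  18 169] [322.5266 187.8994] [array([0.653 , 0.1803, 0.066 ]), array([0.6499, 0.1812, 0.078 ])] [0.6504 0.1809 0.0769]
```

View pics/w1.png

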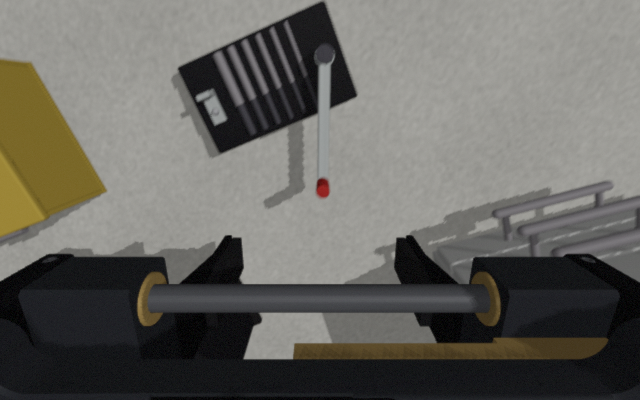

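{"method": "play_rows", "body": {"commands": [[0.002, 0.002, -0.03, 0, 0, 0, 0.6], [0, 0, -0.03, 0, 0, 0, 0.6], [0, 0, -0.03, 0, 0, 0, 0.6], [0, 0, -0.025, 0, 0, 0, 0.6], [0, 0, -0.012, 0, 0, 0, 0.6]]}}

```text
time_s: 1.87
tool_pos: [0.6591, 0.1718, 0.0498]
orientation: [[0.295, -0.001, -0.955], [0.955, -0.007, 0.295], [-0.007, -1.0, -0.001]]
wrist_force: [-0.7, 0.4, -0.7]
gripper_width: 0.705
```

{"method": "play_rows", "body": {"commands": [[-0.004, 0.006, -0.001, 0, 0, 0, 0.6], [-0.001, 0.002, 0, 0, 0, 0, 0.4], [0, 0, 0, 0, 0, 0, 0.4], [0, 0, 0, 0, 0, 0, 0.4], [0, 0, 0, 0, 0, 0, 0.4]]}}

```text
time_s: 2.28
tool_pos: [0.6519, 0.1826, 0.0485]
orientation: [[0.293, -0.004, -0.956], [0.956, -0.007, 0.293], [-0.008, -1.0, 0.002]]
wrist_force: [0.2, -0.1, -0.3]
gripper_width: 0.429
```

Run:
```python
from h import *
s=robot.sense();print(s['tool_pos'],s['wrist_force'],s['gripper_width'])
c=vision.camera('wrist');save(c,'w2.png')
c=vision.camera('side');cv2.imwrite('pics/s2.png',cv2.cvtColor(cv2.resize(c['image'][100:250,240:440],None,fx=4,fy=4),cv2.COLOR_RGB2BGR))
```

```text
[0.6519 0.1826 0.0485] [ 0.2468 -0.1172 -0.2588] 0.42946730001414934
```

View pics/w2.png

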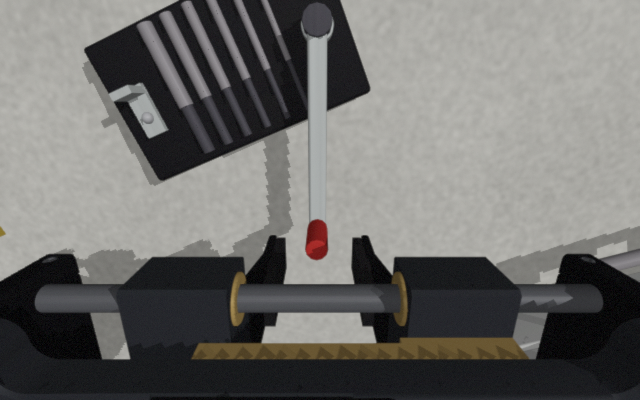

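View pics/s2.png

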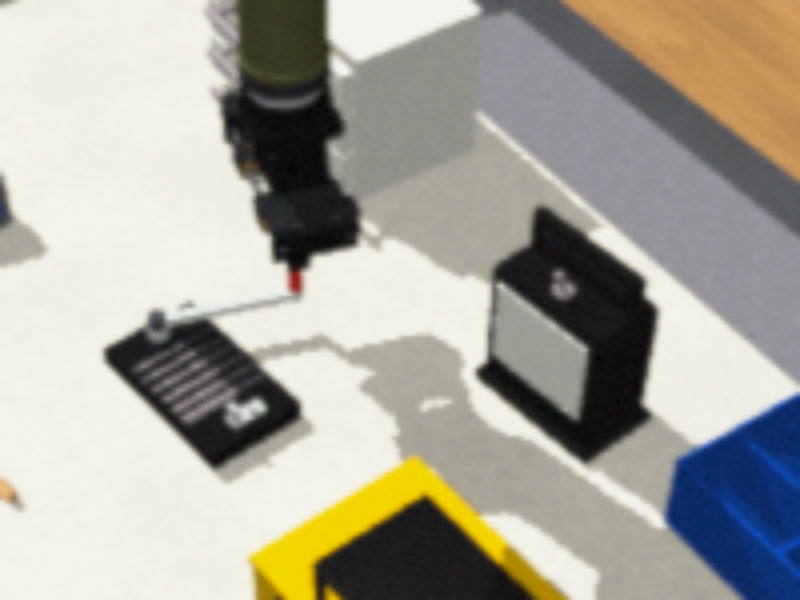

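{"method": "play_rows", "body": {"commands": [[0, 0, 0, 0, 0, 0, 0.05], [0, 0, 0, 0, 0, 0, 0.05], [0, 0, 0, 0, 0, 0, 0.05], [0, 0, 0, 0, 0, 0, 0.05], [0, 0, 0, 0, 0, 0, 0.05]], "grip_force": 15}}

```text
time_s: 2.8
tool_pos: [0.6541, 0.1822, 0.0514]
orientation: [[0.294, 0.001, -0.956], [0.956, -0.006, 0.294], [-0.005, -1.0, -0.002]]
wrist_force: [0.2, -0.3, 0.2]
gripper_width: 0.109
```

```bash
cat > arc.py <<'E'
from h import *
pv=np.array([.531,.217]);c=robot.sense()
p=c['tool_pos'];g=p-(-0.019)*0*c['orientation'][:,1]; g=p-0.019*c['orientation'][:,1]
r=g[:2]-pv;print('grasp',g,'r',np.linalg.norm(r),'th',np.rad2deg(np.arctan2(r[1],r[0]))+84.5,'jaw az',np.rad2deg(np.arctan2(*c['orientation'][[1,0],0])),c['wrist_force'],c['gripper_width'],c['time_s'])
th=np.deg2rad(np.arange(70,-5,-5)-84.5)
A=pv+.13*np.c_[np.cos(th),np.sin(th)]
print(np.c_[np.arange(70,-5,-5)[1:],np.diff(A,axis=0)*1000,A[1:]])
E
python3 arc.py
```

```text
grasp [0.6541 0.1823 0.0704] r 0.1278647135615894 th 68.73884734354348 jaw az 72.88490612235579 [ 0.1685 -0.288   0.2248] 0.10866600042797218 2.8
[[ 65.      -3.3158 -10.8455   0.6535   0.1736]
 [ 60.      -4.2484 -10.5152   0.6493   0.1631]
 [ 55.      -5.1487 -10.1049   0.6441   0.153 ]
 [ 50.      -6.0098  -9.6177   0.6381   0.1434]
 [ 45.      -6.8252  -9.0574   0.6313   0.1343]
 [ 40.      -7.5886  -8.428    0.6237   0.1259]
 [ 35.      -8.2943  -7.7346   0.6154   0.1181]
 [ 30.      -8.9369  -6.9822   0.6065   0.1112]
 [ 25.      -9.5114  -6.1768   0.597    0.105 ]
 [ 20.     -10.0135  -5.3243   0.587    0.0997]
 [ 15.     -10.4395  -4.4313   0.5765   0.0952]
 [ 10.     -10.786   -3.5046   0.5657   0.0917]
 [  5.     -11.0504  -2.5512   0.5547   0.0892]
 [  0.     -11.2307  -1.5784   0.5435   0.0876]]
```

{"method": "play_rows", "body": {"commands": [[0, 0, -0.001, 0, 0, 0, 0], [0, 0, -0.001, 0, 0, 0, 0], [0, 0, 0, 0, 0, 0, 0], [0, 0, 0, 0, 0, 0, 0], [0, 0, 0, 0, 0, 0, 0]]}}

```text
time_s: 3.22
tool_pos: [0.6538, 0.1818, 0.0487]
orientation: [[0.295, -0.0, -0.956], [0.956, -0.006, 0.295], [-0.006, -1.0, -0.002]]
wrist_force: [-0.4, -0.4, 0.7]
gripper_width: 0.003
```

Run:
```python
from h import *
s=robot.sense();print(s['tool_pos'],s['wrist_force'],s['gripper_width'])
c=vision.camera('wrist');cv2.imwrite('pics/w3.png',cv2.cvtColor(cv2.resize(c['image'][150:350,180:460],None,fx=2.8,fy=2.8),cv2.COLOR_RGB2BGR))
```

```text
[0.6538 0.1818 0.0487] [-0.4113 -0.3896  0.6533] 0.0031287901701056347
```

View pics/w3.png

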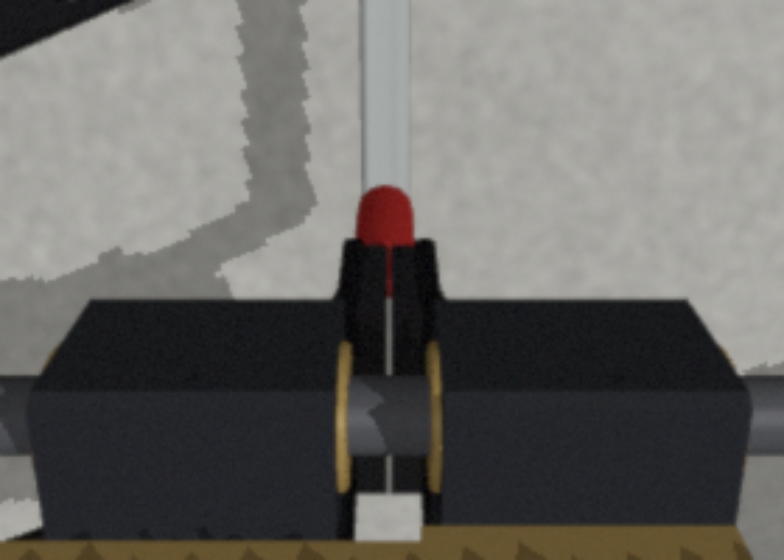

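```bash
cat >> h.py <<'E'
def wrist():
    s=robot.sense();c=vision.camera('wrist');T=np.eye(4);T[:3,:3]=s['orientation'];T[:3,3]=s['tool_pos'];T=T@c['hand_eye']
    c['orientation']=T[:3,:3];c['xyz']=T[:3,3];return s,c
E
python3 - <<'E'
from h import *
s,c=wrist();H,S,V=cv2.split(cv2.cvtColor(c['image'],cv2.COLOR_RGB2HSV));P=pts(c)
m=(((H<6)|(H>174))&(S>150)&(V>60))
v,u=np.where(m);Q=P[m]
tool=(Q-s['tool_pos'])@s['orientation']
for r in range(v.min(),v.max()+1,3):
    k=v==r
    if k.sum(): print(r,k.sum(),u[k].mean(),np.median(Q[k],0),'tool',np.median(tool[k],0))
t=vision.camera('top');s2=vision.camera('side')
H,S,V=cv2.split(cv2.cvtColor(s2['image'],cv2.COLOR_RGB2HSV))
m=(((H<6)|(H>174))&(S>150)&(V>60));m[:100]=0
v,u=np.where(m);print(u,v)
# finger pixels tool coords
F=((P-s['tool_pos'])@s['orientation'])
for r in range(236,262,4): print(r,F[r,312],F[r,325])
save(s2,'s3.png')
E
```

```text
217 5 317.0 [0.6463 0.1832 0.0452] tool [-0.0008  0.0035  0.0074]
220 15 317.0 [0.6469 0.1832 0.0503] tool [-0.0008 -0.0016  0.0072]
223 17 317.0 [0.6468 0.1835 0.0554] tool [-0.0008 -0.0067  0.0072]
226 19 317.0 [0.6471 0.1834 0.0597] tool [-0.0008 -0.011   0.0068]
229 19 317.0 [0.6469 0.1836 0.0648] tool [-0.0007 -0.0161  0.0069]
232 19 317.0 [0.6471 0.1834 0.0689] tool [-0.0007 -0.0202  0.0067]
235 19 318.0 [0.647 0.184 0.074] tool [-0.0001 -0.0253  0.0069]
238 2 318.5 [0.6433 0.1855 0.0872] tool [ 0.0002 -0.0385  0.0111]
241 2 318.5 [0.6434 0.1855 0.0908] tool [ 0.0002 -0.0421  0.011 ]
244 2 318.5 [0.6431 0.1856 0.0952] tool [ 0.0002 -0.0465  0.0113]
247 2 318.5 [0.6432 0.1856 0.0985] tool [ 0.0002 -0.0498  0.0112]
250 2 318.5 [0.6435 0.1856 0.1014] tool [ 0.0002 -0.0527  0.0109]
253 2 318.5 [0.6435 0.1856 0.1048] tool [ 0.0002 -0.0561  0.011 ]
[314 312 313 314 312 313 314 313 314 313 314 313 314 313 314 313 314] [164 165 165 165 166 166 166 167 167 168 168 169 169 170 170 171 171]
236 [-0.0037 -0.0274  0.0073] [ 0.0042 -0.0228  0.0052]
240 [-0.0034 -0.0402  0.0106] [ 0.0038 -0.0399  0.0105]
244 [-0.0033 -0.0446  0.0104] [ 0.0037 -0.0454  0.0108]
248 [-0.0032 -0.0502  0.0108] [ 0.0036 -0.0508  0.0111]
252 [-0.0031 -0.0543  0.0106] [ 0.0035 -0.0554  0.0112]
256 [-0.003  -0.0592  0.0109] [ 0.0034 -0.0595  0.0111]
260 [-0.0029 -0.0635  0.011 ] [ 0.0034 -0.0637  0.0112]
```

Run:
```python
from h import *
s2=vision.camera('side');cv2.imwrite('pics/s4.png',cv2.cvtColor(cv2.resize(s2['image'][120:195,270:360],None,fx=8,fy=8,interpolation=cv2.INTER_NEAREST),cv2.COLOR_RGB2BGR))
P=pts(s2)
for v in range(150,174,2): print(v,[tuple(np.round(P[v,u],3)) for u in (311,313,315)])
s,c=wrist();F=((P-s['tool_pos'])@s['orientation'])
# wrist profile column
P=pts(c);F=((P-s['tool_pos'])@s['orientation'])
for u in(305,309,312): print(u,[tuple(np.round(F[v,u]*1000)) for v in range(230,246,1)])
```

```text
150 [(np.float64(0.617), np.float64(0.129), np.float64(0.201)), (np.float64(0.623), np.float64(0.126), np.float64(0.201)), (np.float64(0.631), np.float64(0.126), np.float64(0.197))]
152 [(np.float64(0.612), np.float64(0.121), np.float64(0.201)), (np.float64(0.618), np.float64(0.118), np.float64(0.201)), (np.float64(0.624), np.float64(0.115), np.float64(0.2))]
154 [(np.float64(0.608), np.float64(0.115), np.float64(0.198)), (np.float64(0.613), np.float64(0.11), np.float64(0.2)), (np.float64(0.617), np.float64(0.104), np.float64(0.202))]
156 [(np.float64(0.603), np.float64(0.107), np.float64(0.198)), (np.float64(0.607), np.float64(0.101), np.float64(0.201)), (np.float64(0.613), np.float64(0.099), np.float64(0.199))]
158 [(np.float64(0.6), np.float64(0.102), np.float64(0.195)), (np.float64(0.604), np.float64(0.097), np.float64(0.197)), (np.float64(0.612), np.float64(0.097), np.float64(0.193))]
160 [(np.float64(0.597), np.float64(0.098), np.float64(0.19)), (np.float64(0.606), np.float64(0.099), np.float64(0.185)), (np.float64(0.612), np.float64(0.098), np.float64(0.184))]
162 [(np.float64
[... 3111 characters left out ...]
, np.float64(7.0)), (np.float64(-4.0), np.float64(-24.0), np.float64(7.0)), (np.float64(-4.0), np.float64(-25.0), np.float64(7.0)), (np.float64(-4.0), np.float64(-29.0), np.float64(8.0)), (np.float64(-3.0), np.float64(-37.0), np.float64(11.0)), (np.float64(-3.0), np.float64(-38.0), np.float64(11.0)), (np.float64(-3.0), np.float64(-39.0), np.float64(11.0)), (np.float64(-3.0), np.float64(-40.0), np.float64(11.0)), (np.float64(-3.0), np.float64(-42.0), np.float64(11.0)), (np.float64(-3.0), np.float64(-44.0), np.float64(11.0)), (np.float64(-3.0), np.float64(-46.0), np.float64(11.0)), (np.float64(-3.0), np.float64(-45.0), np.float64(11.0)), (np.float64(-3.0), np.float64(-48.0), np.float64(11.0))]
```

View pics/s4.png

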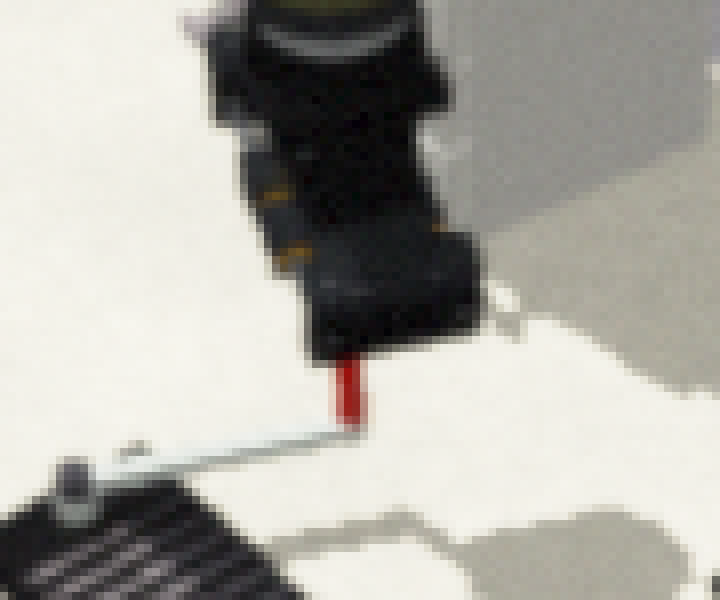

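{"method": "play_rows", "body": {"commands": [[0, 0, 0, 0, 0, 0, 0.5], [0, 0, 0, 0, 0, 0, 0.5], [0, 0, 0, 0, 0, 0, 0.5], [0, 0, 0, 0, 0, 0, 0.5], [0, 0, 0, 0, 0, 0, 0.5]]}}

```text
time_s: 3.93
tool_pos: [0.6541, 0.1819, 0.0491]
orientation: [[0.295, 0.0, -0.956], [0.956, -0.006, 0.295], [-0.006, -1.0, -0.002]]
wrist_force: [-0.0, -0.7, -0.3]
gripper_width: 0.3
```

{"method": "play_rows", "body": {"commands": [[0, 0, -0.01, 0, 0, 0, 0.5], [0, 0, -0.01, 0, 0, 0, 0.5], [0, 0, -0.009, 0, 0, 0, 0.5], [0, 0, -0.005, 0, 0, 0, 0.5], [0, 0, -0.002, 0, 0, 0, 0.5]]}}

```text
time_s: 4.35
tool_pos: [0.6538, 0.1818, 0.0092]
orientation: [[0.295, 0.0, -0.956], [0.956, -0.006, 0.295], [-0.006, -1.0, -0.002]]
wrist_force: [-0.3, -0.8, 0.6]
gripper_width: 0.501
```

{"method": "play_rows", "body": {"commands": [[0, 0, 0, 0, 0, 0, 0.05], [0, 0, 0, 0, 0, 0, 0.05], [0, 0, 0, 0, 0, 0, 0.05], [0, 0, 0, 0, 0, 0, 0.05], [0, 0, 0, 0, 0, 0, 0.05]], "grip_force": 15}}

```text
time_s: 4.77
tool_pos: [0.6529, 0.1815, 0.0075]
orientation: [[0.295, -0.002, -0.956], [0.956, -0.007, 0.295], [-0.007, -1.0, -0.0]]
wrist_force: [-0.2, -0.0, 0.7]
gripper_width: 0.207
```

{"method": "play_rows", "body": {"commands": [[0, 0, 0, 0, 0, 0, 0.05], [0, 0, 0, 0, 0, 0, 0.05], [0, 0, 0, 0, 0, 0, 0.05], [0, 0, 0, 0, 0, 0, 0.05], [0, 0, 0, 0, 0, 0, 0.05]]}}

```text
time_s: 5.18
tool_pos: [0.6531, 0.1816, 0.0078]
orientation: [[0.295, -0.001, -0.956], [0.956, -0.007, 0.295], [-0.007, -1.0, -0.001]]
wrist_force: [-0.4, 0.7, -1.4]
gripper_width: 0.152
```

```bash
python3 - <<'E'
from h import *
s,c=wrist();print(s['tool_pos'],s['wrist_force'],s['gripper_width'])
cv2.imwrite('pics/w5.png',cv2.cvtColor(cv2.resize(c['image'][150:350,180:460],None,fx=2.8,fy=2.8),cv2.COLOR_RGB2BGR))
F=((pts(c)-s['tool_pos'])@s['orientation'])
for u in(305,309,329): print(u,[tuple((F[v,u]*1000).round().astype(int)) for v in range(230,246,1)])
E
python3 arc.py
```

```text
[0.6531 0.1816 0.0078] [-0.378   0.6524 -1.3972] 0.15213209037760916
305 [(np.int64(-9), np.int64(8), np.int64(-4)), (np.int64(-9), np.int64(9), np.int64(-5)), (np.int64(-9), np.int64(8), np.int64(-6)), (np.int64(-9), np.int64(7), np.int64(-6)), (np.int64(-9), np.int64(7), np.int64(-7)), (np.int64(-9), np.int64(8), np.int64(-8)), (np.int64(-9), np.int64(8), np.int64(-9)), (np.int64(-7), np.int64(-37), np.int64(11)), (np.int64(-7), np.int64(-39), np.int64(11)), (np.int64(-7), np.int64(-39), np.int64(11)), (np.int64(-7), np.int64(-41), np.int64(11)), (np.int64(-7), np.int64(-42), np.int64(11)), (np.int64(-7), np.int64(-44), np.int64(11)), (np.int64(-7), np.int64(-44), np.int64(11)), (np.int64(-7), np.int64(-46), np.int64(11)), (np.int64(-7), np.int64(-47), np.int64(11))]
309 [(np.int64(-5), np.int64(-33), np.int64(14)), (np.int64(-5), np.int64(-34), np.int64(13)), (np.int64(-5), np.int64(-33), np.int64(12)), (np.int64(-5), np.int64(-32), np.int64(11)), (np.int64(-5), np.int64(-33), np.int64(11)), (np.int64(-5), np.int64(-32), np.int64(10)), (np.int64(-5), np.int64(-33), np.int64(10)), 
[... 1205 characters left out ...]
 0.15495850700964925 5.2333
[[ 65.      -3.3158 -10.8455   0.6535   0.1736]
 [ 60.      -4.2484 -10.5152   0.6493   0.1631]
 [ 55.      -5.1487 -10.1049   0.6441   0.153 ]
 [ 50.      -6.0098  -9.6177   0.6381   0.1434]
 [ 45.      -6.8252  -9.0574   0.6313   0.1343]
 [ 40.      -7.5886  -8.428    0.6237   0.1259]
 [ 35.      -8.2943  -7.7346   0.6154   0.1181]
 [ 30.      -8.9369  -6.9822   0.6065   0.1112]
 [ 25.      -9.5114  -6.1768   0.597    0.105 ]
 [ 20.     -10.0135  -5.3243   0.587    0.0997]
 [ 15.     -10.4395  -4.4313   0.5765   0.0952]
 [ 10.     -10.786   -3.5046   0.5657   0.0917]
 [  5.     -11.0504  -2.5512   0.5547   0.0892]
 [  0.     -11.2307  -1.5784   0.5435   0.0876]]
```

View pics/w5.png

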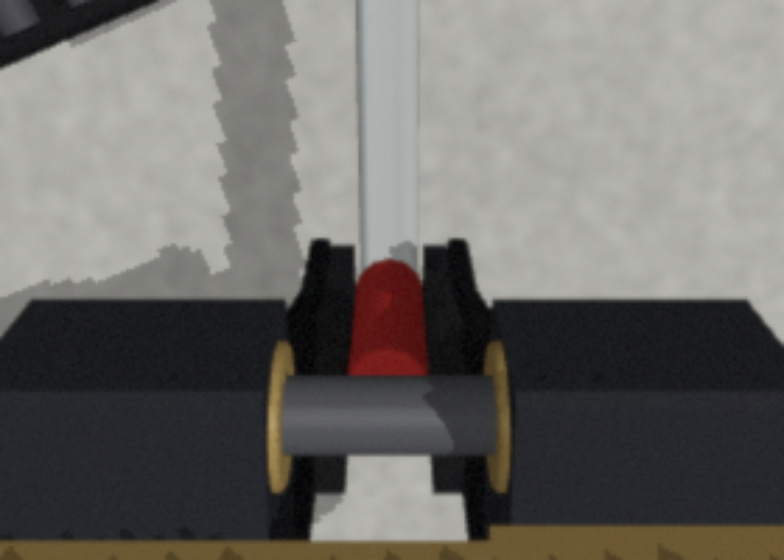

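{"method": "play_rows", "body": {"commands": [[-0.003, -0.0085, 0, 0, 0, -4, 0.05], [-0.004, -0.0105, 0, 0, 0, -5, 0.05], [-0.005, -0.01, 0, 0, 0, -5, 0.05], [-0.006, -0.0095, 0, 0, 0, -5, 0.05], [-0.007, -0.009, 0, 0, 0, -5, 0.05]]}}

```text
time_s: 5.65
tool_pos: [0.6281, 0.1355, 0.0078]
orientation: [[0.667, -0.003, -0.745], [0.745, -0.005, 0.667], [-0.005, -1.0, -0.001]]
wrist_force: [-0.7, -0.0, -1.4]
gripper_width: 0.155
```

```bash
python3 arc.py|head -1
```

```text
grasp [0.6281 0.1356 0.0268] r 0.12673152586905684 th 44.54374831004727 jaw az 48.19652637908064 [-0.7224 -0.0137 -1.3579] 0.15532990331994626 5.65
```

{"method": "play_rows", "body": {"commands": [[-0.0074, -0.0082, 0, 0, 0, -5, 0.05], [-0.0081, -0.0076, 0, 0, 0, -5, 0.05], [-0.0087, -0.0068, 0, 0, 0, -5, 0.05], [-0.0093, -0.006, 0, 0, 0, -5, 0.05], [-0.0098, -0.0052, 0, 0, 0, -5, 0.05]]}}

```text
time_s: 6.07
tool_pos: [0.5811, 0.1009, 0.0078]
orientation: [[0.927, -0.007, -0.374], [0.374, -0.001, 0.927], [-0.007, -1.0, 0.002]]
wrist_force: [-1.1, 0.8, -0.9]
gripper_width: 0.155
```

```bash
python3 arc.py|head -1
```

```text
grasp [0.5813 0.1009 0.0268] r 0.12649603875780357 th 17.911859157221343 jaw az 21.954430580351087 [-1.1105  0.8279 -0.8921] 0.1545931441471357 6.0667
```

{"method": "play_rows", "body": {"commands": [[-0.0085, -0.0038, 0, 0, 0, -4, 0.05], [-0.0085, -0.003, 0, 0, 0, -4, 0.05], [-0.008, -0.002, 0, 0, 0, -4, 0.05], [-0.007, -0.0015, 0, 0, 0, -3, 0.05], [-0.004, -0.0005, 0, 0, 0, -1, 0.05]]}}

```text
time_s: 6.48
tool_pos: [0.5419, 0.091, 0.0079]
orientation: [[0.996, -0.007, -0.087], [0.088, 0.005, 0.996], [-0.007, -1.0, 0.005]]
wrist_force: [0.7, -0.8, -3.2]
gripper_width: 0.155
```

```bash
python3 arc.py|head -1
```

```text
grasp [0.5421 0.0909 0.0269] r 0.1265414984983221 th -0.4750948513737683 jaw az 5.021822020259337 [ 0.726  -0.7835 -3.2001] 0.15490148163435588 6.4833
```

{"method": "play_rows", "body": {"commands": [[-0.003, 0, 0, 0, 0, 0, 0.05], [-0.003, 0, 0, 0, 0, 0, 0.05], [-0.003, 0, 0, 0, 0, 0, 0.05], [-0.003, 0, 0, 0, 0, 0, 0.05], [-0.003, 0, 0, 0, 0, 0, 0.05]]}}

```text
time_s: 6.9
tool_pos: [0.5432, 0.091, 0.0084]
orientation: [[0.995, 0.029, -0.092], [0.092, 0.004, 0.996], [0.029, -1.0, 0.002]]
wrist_force: [9.5, 0.8, -11.0]
gripper_width: 0.153
```

```bash
python3 arc.py|head -1
python3 - <<'E'
from h import *
s,c=wrist();save(c,'w6.png')
t=vision.camera('top');cv2.imwrite('pics/t6.png',cv2.cvtColor(cv2.resize(t['image'][160:250,230:430],None,fx=4,fy=4,interpolation=cv2.INTER_NEAREST),cv2.COLOR_RGB2BGR))
E
```

```text
grasp [0.5426 0.091  0.0274] r 0.1265817345886354 th -0.2243462737131665 jaw az 5.279022930119837 [  9.4526   0.7914 -10.9972] 0.15250800433445186 6.9
```

View pics/w6.png

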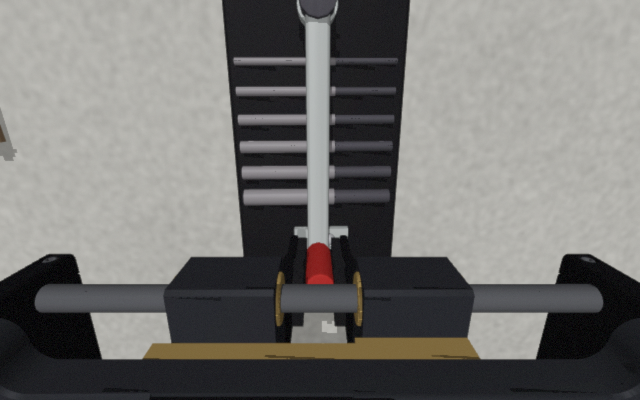

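{"method": "play_rows", "body": {"commands": [[0, 0, 0, 0, 0, 0, 0.5], [0, 0, 0, 0, 0, 0, 0.5], [0, 0, 0, 0, 0, 0, 0.5], [0, 0, 0, 0, 0, 0, 0.5], [0, 0, 0, 0, 0, 0, 0.5]]}}

```text
time_s: 7.42
tool_pos: [0.5449, 0.0911, 0.0097]
orientation: [[0.995, 0.031, -0.096], [0.096, 0.004, 0.995], [0.031, -1.0, 0.002]]
wrist_force: [-0.8, -0.8, 0.1]
gripper_width: 0.441
```

```bash
python3 arc.py|head -1
python3 - <<'E'
from h import *
s,c=wrist();save(c,'w7.png')
E
```

```text
grasp [0.5443 0.0911 0.0287] r 0.12664707678089404 th 0.5436516266783116 jaw az 5.486021901896374 [-0.7803 -0.8203  0.1237] 0.4413187146626677 7.4167
```

View pics/w7.png

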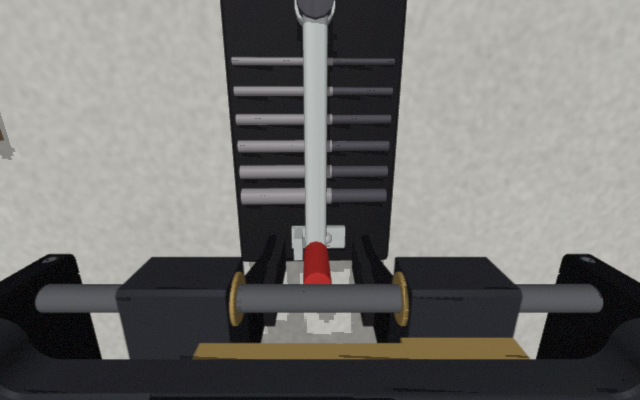

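{"method": "play_rows", "body": {"commands": [[0, 0, 0.02, 0, 0, 0, 0.5], [0, 0, 0.03, 0, 0, 0, 0.5], [0, 0, 0.03, 0, 0.9, 0, 0.7], [0, 0, 0.03, 0, 0.9, 0, 0.9], [0, 0, 0.025, 0, 0, 0, 0.9]]}}

```text
time_s: 7.88
tool_pos: [0.5367, 0.0894, 0.1431]
orientation: [[0.995, -0.017, -0.096], [0.096, -0.001, 0.995], [-0.017, -1.0, 0.001]]
wrist_force: [0.7, 0.3, -0.3]
gripper_width: 0.648
```

{"method": "play_rows", "body": {"commands": [[-0.008, -0.029, 0, 0, 0, 0, 0.8], [-0.008, -0.029, 0, 0, 0, 0, 0.8], [-0.008, -0.029, 0, 0, 0, 0, 0.8], [-0.008, -0.029, 0, 0, 0, 0, 0.8], [-0.004, -0.01, 0, 0, 0, 0, 0.8]]}}

```text
time_s: 8.3
tool_pos: [0.505, -0.0351, 0.1525]
orientation: [[0.994, -0.002, -0.107], [0.107, 0.005, 0.994], [-0.001, -1.0, 0.005]]
wrist_force: [-0.0, -0.1, -0.1]
gripper_width: 0.797
```

Run:
```python
from h import *
s,c=wrist();save(c,'w8.png');print(s['tool_pos'],s['orientation'])
t=vision.camera('top');cv2.imwrite('pics/t8.png',cv2.cvtColor(cv2.resize(t['image'][160:250,230:430],None,fx=4,fy=4,interpolation=cv2.INTER_NEAREST),cv2.COLOR_RGB2BGR))
```

```text
[ 0.505  -0.0351  0.1525] [[ 0.9943 -0.0019 -0.1071]
 [ 0.1071  0.0051  0.9942]
 [-0.0014 -1.      0.0053]]
```

View pics/t8.png

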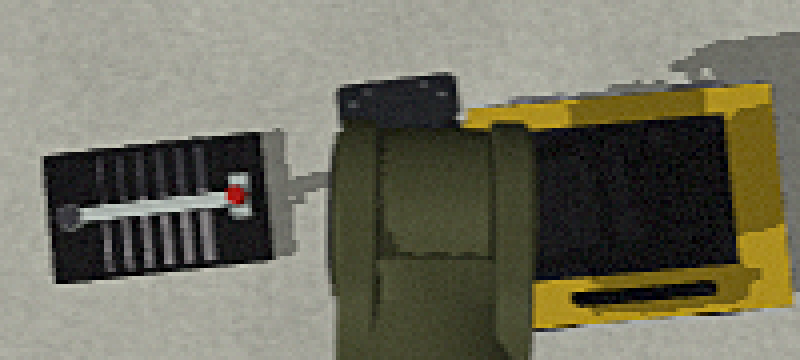

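View pics/w8.png

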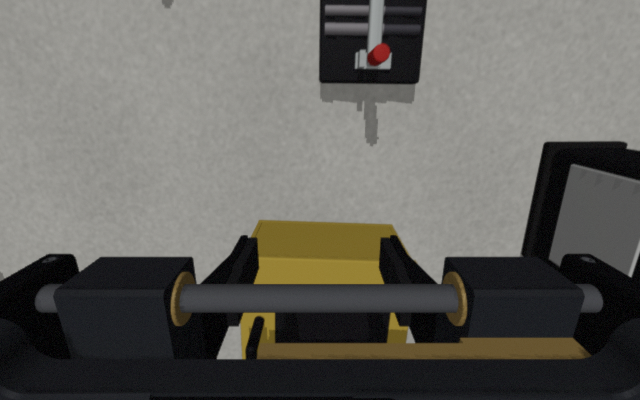

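{"method": "play_rows", "body": {"commands": [[-0.008, -0.033, 0, 0, 0, -0.3, 0.7], [-0.008, -0.033, 0, 0, 0, -0.3, 0.7], [-0.008, -0.033, 0, 0, 0, -0.3, 0.7], [-0.008, -0.033, 0, 0, 0, -0.3, 0.7], [-0.006, -0.018, 0, 0, 0, -0.3, 0.7]]}}

```text
time_s: 8.82
tool_pos: [0.4707, -0.1714, 0.1522]
orientation: [[0.995, 0.001, -0.104], [0.104, 0.012, 0.995], [0.002, -1.0, 0.012]]
wrist_force: [-0.9, 0.4, 0.4]
gripper_width: 0.704
```

{"method": "play_rows", "body": {"commands": [[0, 0, 0, 0, 0, 0, 0.7], [0, 0, 0, 0, 0, 0, 0.7], [0, 0, 0, 0, 0, 0, 0.7], [0, 0, 0, 0, 0, 0, 0.7], [0, 0, 0, 0, 0, 0, 0.7]]}}

```text
time_s: 9.23
tool_pos: [0.473, -0.1674, 0.1519]
orientation: [[0.994, 0.0, -0.107], [0.107, 0.013, 0.994], [0.002, -1.0, 0.013]]
wrist_force: [-0.4, 0.7, 0.3]
gripper_width: 0.699
```

Run:
```python
from h import *
s,c=wrist();save(c,'w9.png');print(s['tool_pos'],s['orientation'])
t=vision.camera('top');H,S,V=cv2.split(cv2.cvtColor(t['image'],cv2.COLOR_RGB2HSV))
m=(((H<6)|(H>174))&(S>150)&(V>100));m[:,:240]=0;m[:,310:]=0
v,u=np.where(m);print(len(u),u.mean(),v.mean(),ray(t,u.mean(),v.mean(),.074))
P=pts(c);F=(P-s['tool_pos'])@s['orientation']
for r in range(200,260,6): print(r,[tuple((P[r,u]*1000).round().astype(int).tolist()) for u in (300,318,335)])
```

```text
[ 0.473  -0.1674  0.1519] [[ 0.9942  0.0005 -0.1071]
 [ 0.1071  0.0134  0.9942]
 [ 0.0019 -0.9999  0.0133]]
14 288.5 208.28571428571428 [0.543  0.0888 0.074 ]
200 [(457, -155, 134), (471, -164, 98), (485, -162, 100)]
206 [(457, -157, 140), (472, -170, 98), (486, -168, 99)]
212 [(458, -162, 140), (472, -176, 96), (486, -173, 100)]
218 [(458, -166, 141), (473, -180, 99), (487, -178, 99)]
224 [(459, -171, 140), (473, -186, 99), (488, -184, 99)]
230 [(459, -175, 142), (474, -192, 97), (489, -190, 99)]
236 [(460, -180, 139), (475, -198, 97), (489, -195, 100)]
242 [(460, -185, 140), (475, -203, 98), (490, -200, 100)]
248 [(460, -190, 140), (476, -209, 97), (491, -207, 98)]
254 [(461, -194, 141), (476, -214, 98), (491, -212, 100)]
```

View pics/w9.png

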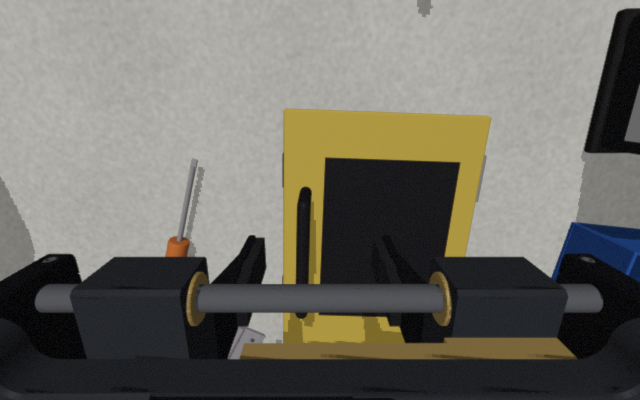

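Run:
```python
from h import *
s,c=wrist();P=pts(c)[185:280,285:325].reshape(-1,3)
Q=P[(P[:,2]>.128)&(P[:,2]<.15)&(P[:,1]<-.15)]
print(len(Q),np.median(Q,0),Q.min(0),Q.max(0))
v=cv2.fitLine(Q[:,:2].astype(np.float32),cv2.DIST_HUBER,0,.01,.01).ravel();print(v)
for y in(-.17,-.1849,-.202):print(y,v[2]+v[0]/v[1]*(y-v[3]))
```

```text
1085 [ 0.4616 -0.1824  0.1396] [ 0.4548 -0.2172  0.1285] [ 0.4689 -0.1534  0.1421]
[ 0.0701 -0.9975  0.4616 -0.1828]
-0.17 0.46071142
-0.1849 0.46175826
-0.202 0.46295968
```

{"method": "play_rows", "body": {"commands": [[-0.003, -0.012, 0, -0.4, 0, -1, 0.7], [-0.003, -0.012, 0, -0.4, 0, -1, 0.7], [-0.002, -0.008, 0, 0, 0, 0, 0.7], [-0.001, -0.003, 0, 0, 0, 0, 0.7], [0, 0, 0, 0, 0, 0, 0.7]]}}

```text
time_s: 9.8
tool_pos: [0.4625, -0.2068, 0.152]
orientation: [[0.998, 0.001, -0.068], [0.068, -0.003, 0.998], [0.0, -1.0, -0.003]]
wrist_force: [-0.3, 0.2, 0.4]
gripper_width: 0.697
```

{"method": "play_rows", "body": {"commands": [[0.001, 0.002, -0.018, 0, 0, 0, 0.6], [0, 0.001, -0.018, 0, 0, 0, 0.6], [0, 0, -0.018, 0, 0, 0, 0.6], [0, 0, -0.012, 0, 0, 0, 0.6], [0, 0, -0.004, 0, 0, 0, 0.6]]}}

```text
time_s: 10.22
tool_pos: [0.4649, -0.2064, 0.0818]
orientation: [[0.998, 0.007, -0.064], [0.064, -0.003, 0.998], [0.007, -1.0, -0.003]]
wrist_force: [-0.5, -0.1, 0.1]
gripper_width: 0.607
```

Run:
```python
from h import *
s,c=wrist();save(c,'w10.png');print(s['tool_pos'],s['orientation'],s['wrist_force'])
P=(pts(c)-s['tool_pos'])@s['orientation']
Q=P[225:290,300:340].reshape(-1,3);print([tuple((P[r,u]*1000).round().astype(int).tolist()) for r in (200,220,230,240,250) for u in (310,318,326)])
```

```text
[ 0.4649 -0.2064  0.0818] [[ 0.998   0.007  -0.0636]
 [ 0.0636 -0.0031  0.998 ]
 [ 0.0068 -1.     -0.0035]] [-0.4906 -0.1404  0.1166]
[(-5, -58, 39), (-1, -59, 39), (2, -56, 38), (-5, -57, 29), (-1, -59, 29), (2, -57, 28), (-5, -58, 23), (-1, -60, 24), (2, -56, 23), (-5, -57, 18), (-1, -58, 18), (3, -57, 18), (-5, -56, 12), (-1, -58, 13), (3, -57, 12)]
```

View pics/w10.png

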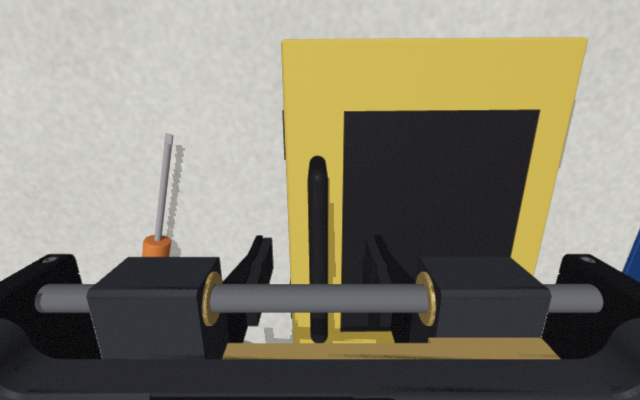

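{"method": "play_rows", "body": {"commands": [[-0.001, 0.002, -0.003, 0, 0, 0, 0], [0, 0, 0, 0, 0, 0, 0], [0, 0, 0, 0, 0, 0, 0], [0, 0, 0, 0, 0, 0, 0], [0, 0, 0, 0, 0, 0, 0]], "grip_force": 30}}

```text
time_s: 10.68
tool_pos: [0.4652, -0.2047, 0.0809]
orientation: [[0.998, 0.01, -0.063], [0.063, -0.003, 0.998], [0.009, -1.0, -0.004]]
wrist_force: [0.2, -0.9, -0.5]
gripper_width: 0.307
```

{"method": "play_rows", "body": {"commands": [[0, 0, 0, 0, 0, 0, 0], [0, 0, 0, 0, 0, 0, 0], [0, 0, 0, 0, 0, 0, 0], [0, 0, 0, 0, 0, 0, 0], [0, 0, 0, 0, 0, 0, 0]]}}

```text
time_s: 11.1
tool_pos: [0.4649, -0.2049, 0.0819]
orientation: [[0.998, 0.01, -0.064], [0.064, -0.003, 0.998], [0.01, -1.0, -0.004]]
wrist_force: [0.4, -0.3, -0.0]
gripper_width: 0.101
```

```bash
cat > lid.py <<'E'
from h import *
s=robot.sense();g=s['tool_pos']-.057*s['orientation'][:,1]
print('g',g,'F',s['wrist_force'],s['torque'],'w',s['gripper_width'],s['time_s'],'y',s['orientation'][:,1])
E
python3 lid.py
python3 - <<'E'
from h import *
s,c=wrist();save(c,'w11.png')
E
```

```text
g [ 0.4643 -0.2047  0.1389] F [ 0.3619 -0.2665 -0.0134] [-0.0883  0.1805  0.0427] w 0.10146639900900142 11.1 y [ 0.0097 -0.0031 -0.9999]
```

View pics/w11.png

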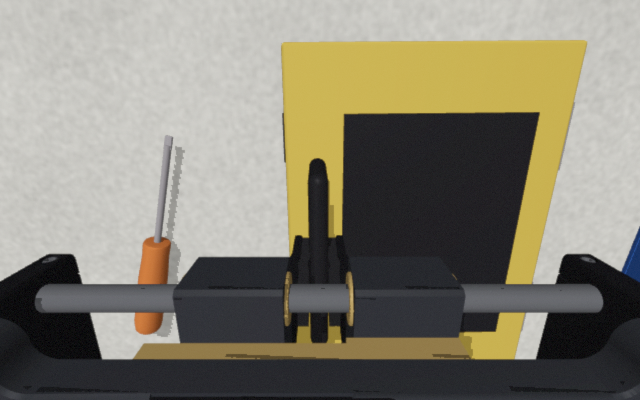

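Run:
```python
import numpy as np
a=np.deg2rad(4.1);ex=np.array([np.cos(a),np.sin(a)])
h=lambda t:np.array([-.145*np.cos(t)+.046*np.sin(t),.145*np.sin(t)+.046*np.cos(t)])
for d in np.arange(0,45,3.75):
    D=h(np.deg2rad(d+3.75))-h(np.deg2rad(d));T=h(np.deg2rad(d+3.75))-h(0)
    print(d+3.75,np.round(np.r_[D[0]*ex,D[1]]*1000,1),'cum',np.round(np.r_[T[0]*ex,T[1]]*1000,1))
```

```text
3.75 [3.3 0.2 9.4] cum [3.3 0.2 9.4]
7.5 [3.9 0.3 9.1] cum [ 7.2  0.5 18.5]
11.25 [4.5 0.3 8.9] cum [11.7  0.8 27.4]
15.0 [5.1 0.4 8.6] cum [16.8  1.2 36. ]
18.75 [5.6 0.4 8.2] cum [22.4  1.6 44.2]
22.5 [6.1 0.4 7.8] cum [28.6  2.  52. ]
26.25 [6.6 0.5 7.4] cum [35.2  2.5 59.4]
30.0 [7.1 0.5 6.9] cum [42.3  3.  66.3]
33.75 [7.5 0.5 6.5] cum [49.9  3.6 72.8]
37.5 [8.  0.6 6. ] cum [57.8  4.1 78.8]
41.25 [8.3 0.6 5.4] cum [66.1  4.7 84.2]
45.0 [8.7 0.6 4.9] cum [74.8  5.4 89.1]
```

{"method": "play_rows", "body": {"commands": [[0.002, 0, 0.006, 0, 0, 0, 0], [0.004, 0, 0.009, 0, 0, 0, 0], [0.004, 0, 0.009, 0, 0, 0, 0], [0.005, 0, 0.009, 0, 0, 0, 0], [0.0025, 0, 0.004, 0, 0, 0, 0]]}}

```text
time_s: 11.57
tool_pos: [0.4826, -0.2036, 0.1206]
orientation: [[0.998, 0.007, -0.064], [0.064, -0.002, 0.998], [0.006, -1.0, -0.002]]
wrist_force: [-0.5, 0.8, -4.3]
gripper_width: 0.102
```

```bash
python3 lid.py
python3 - <<'E'
from h import *
c=vision.camera('side');cv2.imwrite('pics/s12.png',cv2.cvtColor(cv2.resize(c['image'][150:330,250:450],None,fx=3.3,fy=3.3),cv2.COLOR_RGB2BGR))
E
```

```text
g [ 0.4822 -0.2035  0.1776] F [-0.4625  0.7516 -4.3246] [-0.0068  0.1789  0.0098] w 0.10214676173527183 11.5667 y [ 0.0066 -0.002  -1.    ]
```

View pics/s12.png

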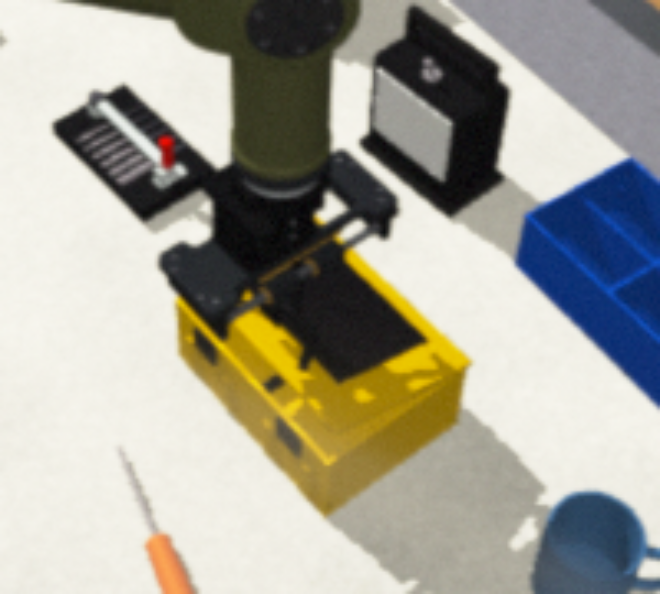

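{"method": "play_rows", "body": {"commands": [[0.0055, 0, 0.0075, 0, 0, 0, 0], [0.006, 0, 0.0075, 0, 0, 0, 0], [0.0065, 0.001, 0.007, 0, 0, 0, 0], [0.0065, 0.001, 0.006, 0, 0, 0, 0], [0.005, 0, 0.0045, 0, 0, 0, 0]]}}

```text
time_s: 12.03
tool_pos: [0.5126, -0.2014, 0.1558]
orientation: [[0.998, 0.002, -0.064], [0.064, -0.001, 0.998], [0.002, -1.0, -0.001]]
wrist_force: [-0.7, 2.2, -3.0]
gripper_width: 0.102
```

```bash
python3 lid.py
```

```text
g [ 0.5125 -0.2014  0.2128] F [-0.6754  2.1882 -2.9699] [0.3466 0.3826 0.0054] w 0.10249411095294644 12.0333 y [ 0.0023 -0.0013 -1.    ]
```

{"method": "play_rows", "body": {"commands": [[0.006, 0, 0.0045, 0, 0, 0, 0], [0.007, 0.001, 0.0045, 0, 0, 0, 0], [0.006, 0, 0.0035, 0, 0, 0, 0], [0.003, 0, 0.002, 0, 0, 0, 0], [0, 0, 0, 0, 0, 0, 0]]}}

```text
time_s: 12.45
tool_pos: [0.5379, -0.1996, 0.1737]
orientation: [[0.998, 0.001, -0.065], [0.065, -0.001, 0.998], [0.001, -1.0, -0.001]]
wrist_force: [-3.5, 0.6, 0.3]
gripper_width: 0.102
```

```bash
python3 lid.py
cat > meas.py <<'E'
from h import *
import sys
a=np.deg2rad(4.15);ex=np.array([np.cos(a),np.sin(a),0]);ey=np.array([-np.sin(a),np.cos(a),0]);C=np.array([.464,-.202,0])+.145*ex
for n in('side','top'):
    c=vision.camera(n);save(c,n+sys.argv[1]+'.png')
    H,S,V=cv2.split(cv2.cvtColor(c['image'],cv2.COLOR_RGB2HSV));P=pts(c)-C
    L=np.stack([P@ex,P@ey,P[...,2]],-1)
    m=(H>18)&(H<34)&(S>130)&(V>60)&(L[...,2]>.105)&(abs(L[...,1])<.112)&(L[...,0]<0)&(L[...,0]>-.16)
    Q=L[m];print(n,len(Q),Q.min(0),Q.max(0))
    for it in range(4):
        A=np.c_[Q[:,0],Q[:,1],np.ones(len(Q))];w,*_=np.linalg.lstsq(A,Q[:,2],rcond=None);r=Q[:,2]-A@w;k=abs(r)<max(.003,2*r.std());Q=Q[k]
    print(n,len(Q),'plane',w,'angle',np.rad2deg(np.arctan(-w[0])),'rms',r.std())
E
python3 meas.py 13
```

```text
g [ 0.5379 -0.1995  0.2307] F [-3.5219  0.6436  0.3415] [0.1055 0.9308 0.0599] w 0.10198082846082857 12.45 y [ 0.0012 -0.0009 -1.    ]
side 525 [-0.1579 -0.1117  0.105 ] [-0.0027  0.1064  0.6201]
side 428 plane [-0.946  -0.0004  0.1038] angle 43.411153993147146 rms 0.0023081044833594177
top 804 [-0.1416 -0.0451  0.1051] [-0.0008  0.1115  0.6097]
top 713 plane [-0.9581 -0.0099  0.1031] angle 43.77448295454136 rms 0.002313395815161291
```

View pics/side13.png

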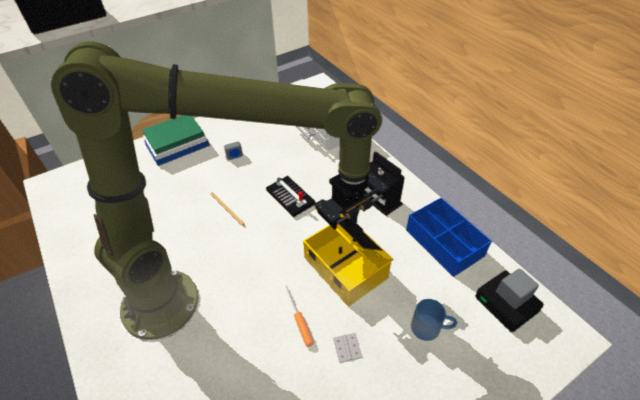

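View pics/top13.png

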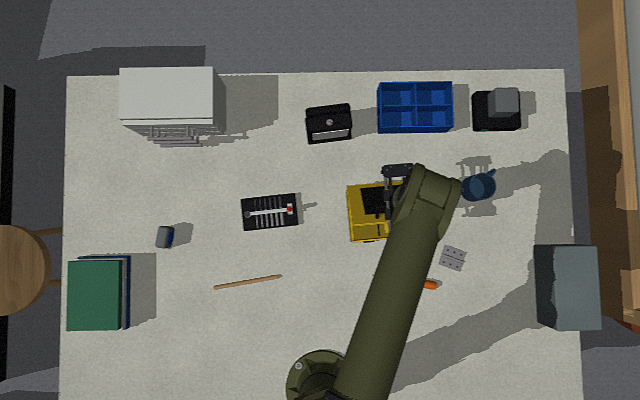

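```bash
cat > meas2.py <<'E'
from h import *
import sys
a=np.deg2rad(4.15);ex=np.array([np.cos(a),np.sin(a),0]);ey=np.array([-np.sin(a),np.cos(a),0]);C=np.array([.464,-.202,0])+.145*ex
s,w=wrist();save(w,'wr'+sys.argv[1]+'.png')
for n,c in(('wrist',w),('top',vision.camera('top')),('side',vision.camera('side'))):
    P=pts(c)-C;L=np.stack([P@ex,P@ey,P[...,2]],-1)
    L=L[(c['depth']>0)].reshape(-1,3)
    # near nominal 43 deg lid top plane
    Q=L[(L[:,0]<-.01)&(L[:,0]>-.12)&(abs(L[:,1])<.108)&(abs(L[:,1])>.015)]
    t=np.deg2rad(43.5);nrm=np.array([np.sin(t),0,np.cos(t)])
    d=Q@nrm-.09*nrm[2]-.008;Q=Q[abs(d)<.012]
    for it in range(6):
        m=Q.mean(0);U,S,Vt=np.linalg.svd(Q-m,full_matrices=False);nr=Vt[2]*np.sign(Vt[2][2]);d=(Q-m)@nr;Q=Q[abs(d)<max(.002,2*d.std())]
    print(n,len(Q),'n',nr,'ang',np.rad2deg(np.arctan2(nr[0],nr[2])),'rms',d.std(),'dist of hinge to plane',(np.array([0,0,.09])-m)@nr, 'ext',Q.min(0),Q.max(0))
E
python3 meas2.py 14
```

```text
wrist 24345 n [0.6906 0.008  0.7232] ang 43.67901817090105 rms 0.0007366175628902592 dist of hinge to plane -0.008631866565011324 ext [-0.1154 -0.1078  0.1087] [-0.01    0.108   0.2106]
top 989 n [0.6887 0.015  0.7248] ang 43.5370833803912 rms 0.0013459641760252823 dist of hinge to plane -0.010199147956240938 ext [-0.1148 -0.0378  0.1107] [-0.0102  0.108   0.2122]
side 554 n [ 0.6857 -0.0098  0.7278] ang 43.29170261088265 rms 0.0008377572494198937 dist of hinge to plane -0.010817517082076233 ext [-0.115  -0.1079  0.1118] [-0.0101  0.0862  0.2114]
```

View pics/wr14.png

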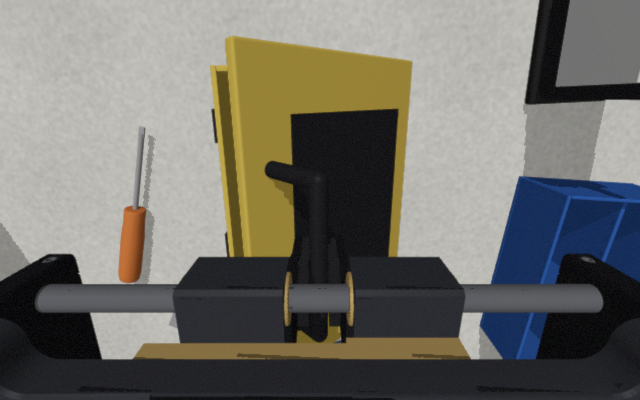

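{"method": "play_rows", "body": {"commands": [[0.002, 0, 0.0005, 0, 0, 0, 0], [0.002, 0, 0.0005, 0, 0, 0, 0], [0, 0, 0, 0, 0, 0, 0], [0, 0, 0, 0, 0, 0, 0], [0, 0, 0, 0, 0, 0, 0]]}}

```text
time_s: 13.12
tool_pos: [0.539, -0.1994, 0.1742]
orientation: [[0.998, -0.001, -0.064], [0.064, 0.002, 0.998], [-0.001, -1.0, 0.002]]
wrist_force: [-2.0, 0.2, 0.6]
gripper_width: 0.101
```

```bash
python3 lid.py; python3 meas2.py 15
```

```text
g [ 0.5391 -0.1995  0.2312] F [-1.9609  0.1645  0.5565] [0.1523 0.7215 0.079 ] w 0.10105074806468257 13.1167 y [-0.0011  0.0019 -1.    ]
wrist 24093 n [0.7015 0.008  0.7126] ang 44.54838765145378 rms 0.0007297599535263604 dist of hinge to plane -0.008622643998596163 ext [-0.1134 -0.108   0.109 ] [-0.01    0.108   0.2123]
top 940 n [0.7008 0.0153 0.7132] ang 44.499592220462596 rms 0.0012183751426305775 dist of hinge to plane -0.010449049622914996 ext [-0.111  -0.0354  0.1102] [-0.0101  0.1079  0.2141]
side 516 n [ 0.6995 -0.0098  0.7145] ang 44.391609347765275 rms 0.0007803485227213619 dist of hinge to plane -0.010712310701774261 ext [-0.1134 -0.108   0.1116] [-0.01    0.0929  0.2134]
```

{"method": "play_rows", "body": {"commands": [[0.002, 0, 0.0005, 0, 0, 0, 0], [0.0005, 0, 0, 0, 0, 0, 0], [0, 0, 0, 0, 0, 0, 0], [0, 0, 0, 0, 0, 0, 0], [0, 0, 0, 0, 0, 0, 0]]}}

```text
time_s: 13.68
tool_pos: [0.5408, -0.1992, 0.1752]
orientation: [[0.998, -0.003, -0.064], [0.064, 0.003, 0.998], [-0.003, -1.0, 0.003]]
wrist_force: [-3.1, 1.6, 1.4]
gripper_width: 0.102
```

```bash
python3 lid.py; python3 meas2.py 16
```

```text
g [ 0.541  -0.1994  0.2322] F [-3.0865  1.552   1.4403] [0.233  0.9542 0.062 ] w 0.10164659508074846 13.6833 y [-0.0028  0.0027 -1.    ]
wrist 23787 n [0.7114 0.0079 0.7027] ang 45.35070684026774 rms 0.0007263957878142081 dist of hinge to plane -0.00861163168154491 ext [-0.112  -0.1079  0.1088] [-0.01    0.108   0.2135]
top 919 n [0.7102 0.0129 0.7039] ang 45.25542458567576 rms 0.001250686039647398 dist of hinge to plane -0.010407676787195919 ext [-0.1103 -0.0296  0.11  ] [-0.0101  0.1079  0.2158]
side 505 n [ 0.7103 -0.0105  0.7038] ang 45.264749495103246 rms 0.0007972342481780459 dist of hinge to plane -0.010705185338408092 ext [-0.1107 -0.1078  0.1134] [-0.01    0.0884  0.2156]
```

```bash
python3 - <<'E'
from h import *
t=vision.camera('top');H,S,V=cv2.split(cv2.cvtColor(t['image'],cv2.COLOR_RGB2HSV))
m=(((H<6)|(H>174))&(S>150)&(V>100));m[:,:240]=0;m[:,310:]=0
v,u=np.where(m);print('knob',ray(t,u.mean(),v.mean(),.074))
s0=dict(np.load('pics/side0.npz'));s=vision.camera('side');save(s,'sfin.png');print(robot.sense()['time_s'])
E
python3 meas2.py 17
```

```text
knob [0.543  0.0888 0.074 ]
13.9333
wrist 23790 n [0.7113 0.0079 0.7028] ang 45.34500058218963 rms 0.0007274381165373519 dist of hinge to plane -0.008619305075682496 ext [-0.1117 -0.1077  0.1094] [-0.01    0.108   0.2136]
top 963 n [0.7112 0.0171 0.7028] ang 45.33784671805919 rms 0.0012820577818137284 dist of hinge to plane -0.010577286891925549 ext [-0.1106 -0.0297  0.1118] [-0.01    0.1079  0.216 ]
side 504 n [ 0.7093 -0.0112  0.7048] ang 45.18230700277812 rms 0.0007945366012382971 dist of hinge to plane -0.010906063532108774 ext [-0.1113 -0.108   0.1121] [-0.0102  0.1066  0.2163]
```

View pics/sfin.png

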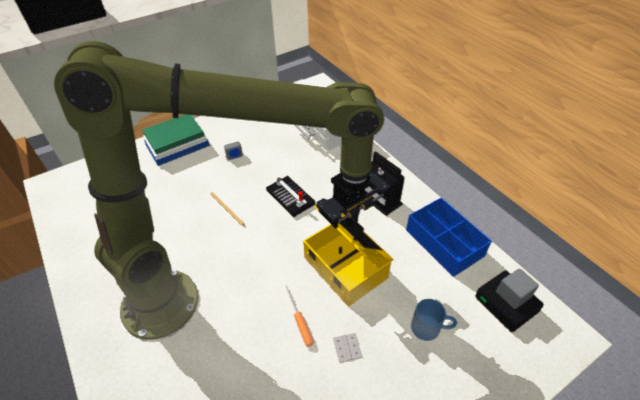

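The picture shows the lid (about 350,240) held half open by the gripper. The keeper lies shut across the bits (about 292,190), and the screwdriver, hinge, dowel, mug and lamp stand where they were.

```bash
python3 -c "
from plant import order
print(order.finish_job())"
```

```text
the job is handed in; nothing more can be done
None
```

The keeper bar is shut and clicked home. The lid of the yellow case is open at about 45°, still held in the gripper, and I handed the job in at about 14 s.

- **Keeper bar:** with the case still shut, I gripped the knob, swung it round and pushed on until it stopped with about 9.5 N against it. After I let go, the top camera put the knob within about 1 mm of where it should be when shut. It was still there at the end.
- **Lid:** I gripped the handle with 30 N and raised the lid along its arc. The last checks read 45.3° on the wrist and top cameras and 45.2° on the side camera, with no drift between the last two readings. The wrist force stayed at a few newtons.
- **Other things:** in the last side picture, nothing else on the desk has moved.

**Disagreements:**
- **Fingertips:** they end about 38 mm short of the reported TCP. My first grip on the knob closed on nothing just above it without moving it. I allowed for the difference from then on.
- **Lid angle:** the arm's own position read about 45.1° when the cameras read about 43.5°, probably because the bar sits about 3 mm off the middle of the grip. I set the final angle by the cameras.

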